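# Square up a crosswise pile of kidney trays

## Robot

A 6-joint arm with a two-finger parallel gripper is mounted at the origin on a cart in front of the work surface, level with it; the furniture and walls round the work are solid. World frame = base frame: x ahead of the robot, y to its left, z up, the work surface at z = 0. Lengths are in m, angles in rad, forces in N, time in s.
With the tool pointing down it reaches from about 0.2 to 0.875 m from the base axis. Payload 3.4 kg.
Tool frame: the origin (TCP) lies between the finger pads; the fingertips stand bot.tip_extent ahead of it and the grasp point (between the pads) lies 6 mm ahead of it (bot.tip_extent is the distance from the TCP to the fingertips, in m); z points along the fingers, y is the line along which they close (so a half turn about z gives the same grasp; the last joint's range is limited). The gripper opens to 94 mm and grips with 3 to 60 N. Pads are 16 mm wide; open, the fingers measure 119 mm over their backs; the gripper's body (75 mm by 177 mm) begins 78 mm behind the grasp point.
Start: joints at [1.094, 0.276, 1.505, -0, 1.361, -0.121], TCP at [0.2, 0.539, 0.193] pointing down, gripper open.
Joint ranges: [-2.89, 2.89], [-0.75, 2.08], [0.22, 2.7], [-1.18, 4.32], [0.11, 2.71], [-2.7, 2.7]. Speed limits (rad/s): [2.57, 2.57, 3.14, 3.14, 3.14, 3.14].

## Interface

Orientations are given as a unit quaternion [x, y, z, w].
In Python, from rig import bot, imaging, order gives the robot as it stands.
- The arm moves only by the tool servo_tool, never from a script. Its argument "series" is text: rows parted by semicolons, each of 6 numbers parted by spaces: the shift along the tool's x, y, z in m, then the turn, a rotation vector about the tool's x, y, z in degrees. In form: dx dy dz ax ay az; .... A call has 1 to 5 rows; each row is the pose to reach, as a shift and turn from the pose commanded when the call began, along the tool's axes at that moment; what a row does not reach only later rows make up. A row lasts 1/12 s, in which the tool goes at most 41.7 mm and 7.16 degrees, less where a joint would pass 70% of its speed; a pose out of reach is approached as far as the arm can. A call with a gripper value outside its range is refused whole. "grip" is the finger opening in m, from 0 to 0.094, set as the call begins (left out, the last holds). The fingers move at their own pace and stop on an object; the grip force is fixed at half the most. Time passes only in rows, so rows that repeat a pose let the fingers close. It gives the time, the measured TCP pose, the force, the opening and the grip force at its end, in the units of the state.
- bot.state(): the state, without advancing time (a new reading comes with each control period).
- imaging.capture(name): name is "side" or "top"; returns the picture (480x640x3 uint8, red, green, blue); there is no depth.
- imaging.camera_model(name): a dict with "intrinsics" (3x3 intrinsics, pixels), "world_to_cam" (4x4, takes a point from world to camera coordinates). Camera axes: x right, y down, z forward; pixel columns grow to the right and rows downward; lengths in m; the calibration is good to about 2 mm. A picture is of the moment at which its call begins. camera_model takes no time and is no camera call.
- order.sign_off(): hands the job in; it is judged then, once.
The state is a dict: "time_s": time; "qpos": joint angles; "qvel": joint speeds; "joint_efforts": joint torques, N m; "position": TCP position; "eef_rot": TCP orientation; "force": force on the tool from outside, world axes, zero at the start; "wrist_torque": the same for the moment, N m; "opening": finger opening in m; "grasp_force": force on a finger pad.
Only numpy, scipy, OpenCV 4.12 (cv2) and the standard library are available. Lean on these libraries where they do the work, as an engineer would, in place of code of your own. Each camera call takes 0.05 s, during which the arm holds its last target. There are 200 camera calls.

## Task

The three kidney-shaped parts trays were put down crosswise on one another, with a pipe elbow lying in the yellow top one. Turn the trays where they stand, without lifting any of them off the pile or moving the grey one away, until each outline matches the tray below and it drops in, and press the pile down until every tray is fully home, rim on rim. Keep the elbow in the yellow tray, and leave the other things on the table alone.

Things in the scene. Friction and masses are not known exactly. Their poses are not given: they have to be found in the camera images.
- grey_tray: Bottom tray: grey, loose, on the table. All three alike: kidney-shaped slippery plastic, 196 mm long (own x), 120 mm wide (own y), 42 mm high, 102 mm across the waist, hollow side facing own -y, 0.16 kg. Origin: mid-length on the underside, 57 mm in from the bulge, z up. Floor 3 mm thick, walls 2.5 mm and sloping out: underside 166 x 90 mm, inner floor 160 x 85 mm, mouth 188 x 112 mm.
- blue_tray: Middle tray: blue, same shape and frame. It lies flat on the grey rim, yawed 45 to 130 degrees counter-clockwise (from above) from the grey tray. It fits one way only, own x along the grey x: within some 8 degrees and 5 mm it drops in and centres itself, a press finishing it; farther off sideways one side drops first and it jams aslant, so centre it first. Home: origin 14 mm above the grey origin (2.5 mm play).
- yellow_tray: Top tray: yellow, same shape and frame, lying flat on the blue rim, yawed 45 to 130 degrees clockwise from the blue tray; home: origin 14 mm above the blue origin. Too wide to grip across. Two fingers spread 88 mm along its x just above its floor, centred on own (0, -6 mm), turn it after up to 28 degrees of play; the trays below stay put by friction, and a nested pair turns as one.
- elbow: black iron pipe elbow, 51 x 51 x 34 mm, 0.16 kg, lying loose near the middle of the yellow tray's floor; origin: middle of its underside, 3 mm above the yellow tray's origin
- oil_jug: black jug, fixed, 210 x 140 mm and 410 mm high, behind the pile; a teal jug 350 mm high stands to its right; keep the hand and wrist clear of both. Origin: middle of the underside
- spray_can: fixed spray can with a yellow cap, 55 mm across, 220 mm high, to the right of the pile. Origin: middle of the underside
- pliers: bystander: slip pliers with red handles, 233 mm, lying in a shallow red case fixed on the right of the table; origin under the middle
- spanner: bystander: combination spanner, 204 mm, lying in the same red case; origin under the middle
- electrical_tape: bystander: black roll of tape, 55 mm across, 19 mm high; origin: middle of the underside
- compound_tin: bystander: small green tin, 65 mm across, 62 mm high; origin: middle of the underside
- drift_punch: bystander: steel drift, 126 mm long, 13 mm thick, lying; origin under the middle
- drain_cock: bystander: metal drain cock, 100 x 27 x 44 mm, lying; origin: middle of the underside
Not all that is in view belongs to the job. Leave any green or orange look-alike of the elbow alone.

How it is judged:
At the end, for the whole second after the job is handed in: Blue nested in grey and yellow in blue: each origin 10 to 16.5 mm above the one below, within 6 mm sideways, long axes within 0.08 rad, level within 0.05 rad; grey flat on the table; elbow in the yellow tray (within 70 mm of its middle, under 30 mm high in it); all at rest (z of blue_tray in the frame of grey_tray between 0.01 and 0.0165 m and horizontal distance between blue_tray and grey_tray below 0.006 m and angle between the x axis of blue_tray and the x axis of grey_tray, either way round below 0.08 rad and angle between the z axis of blue_tray and the z axis of grey_tray, either way round below 0.05 rad and linear speed of each of blue_tray, yellow_tray, elbow below 0.02 m/s and z of yellow_tray in the frame of blue_tray between 0.01 and 0.0165 m and horizontal distance between yellow_tray and blue_tray below 0.006 m and angle between the x axis of yellow_tray and the x axis of blue_tray, either way round below 0.08 rad and angle between the z axis of yellow_tray and the z axis of blue_tray, either way round below 0.05 rad and horizontal distance between elbow and yellow_tray below 0.07 m and z of elbow in the frame of yellow_tray below 0.03 m and angle between grey_tray's own z axis and vertical below 0.05 rad and height (world z) of grey_tray below 0.006 m); the robot touches nothing.
It fails at once if a tray is lifted off the pile: the blue tray more than 30 mm above where it lay on the grey one, or the yellow tray more than 30 mm above where it lay on the blue one (z of blue_tray in the frame of grey_tray above 0.072 m or z of yellow_tray in the frame of blue_tray above 0.072 m).
It fails at once if a tray or the elbow falls off or out: the yellow tray more than 90 mm sideways from the grey one, or the elbow more than 90 mm from the middle of the yellow tray's underside (horizontal distance between yellow_tray and grey_tray above 0.09 m or distance between elbow and yellow_tray above 0.09 m).
It fails at once if the grey tray is moved more than 60 mm from where it stood (distance of grey_tray from where it was at the start of the episode above 0.06 m).
It fails at once if a bystander is moved more than 30 mm (distance of any of pliers, spanner, electrical_tape, compound_tin, drift_punch, drain_cock from where it was at the start of the episode above 0.03 m).
It also fails if it takes over 56 s, if anything falls off the work surface, if the arm or the gripper's body presses on something with over 40 N, if the wrist force passes 120 N, or if a joint passes its speed limit or range.

## Working session

There is one attempt and no reset: what is moved stays moved. The work goes in short steps, Python scripts to look and compute and a tool call to move; the robot and the scene stay as the last step left them, time stands still between calls to the robot, and variables do not carry over. Pictures are saved under pics/ and viewed, at most 10 in all, crops included, and the job is handed in when it is done.

Besides the shell and the picture viewer there is one more tool, called by a JSON object that holds its "fn" and its "kwargs". servo_tool: Moves the arm, as the interface text tells. Its arguments: {"type":"object","properties":{"series":{"type":"string"},"grip":{"type":"number"}},"required":["series"]}

```bash
ls; mkdir -p pics
python3 - <<'E'
from rig import bot,imaging
import cv2,numpy as np
for n in("top","side"):
    im=imaging.capture(n);cv2.imwrite(f"pics/{n}0.png",im[:,:,::-1]);c=imaging.camera_model(n)
    np.set_printoptions(precision=4,suppress=True);print(n,c["intrinsics"],c["world_to_cam"])
s=bot.state();print(s,bot.tip_extent)
E
```

```text
pics
top [[558.1837   0.     321.0311]
 [  0.     558.1837 242.767 ]
 [  0.       0.       1.    ]] [[-0.0141 -0.9999  0.003   0.0087]
 [-0.9939  0.0137 -0.1096  0.596 ]
 [ 0.1096 -0.0045 -0.994   1.3843]
 [ 0.      0.      0.      1.    ]]
side [[567.9399   0.     325.4334]
 [  0.     567.9399 236.8325]
 [  0.       0.       1.    ]] [[-0.5215 -0.853  -0.0192  0.3174]
 [-0.3561  0.238  -0.9036  0.2737]
 [ 0.7754 -0.4644 -0.4279  0.9296]
 [ 0.      0.      0.      1.    ]]
{'time_s': 0.1, 'qpos': array([ 1.094 ,  0.2765,  1.5059, -0.    ,  1.3607, -0.121 ]), 'qvel': array([-0.0013, -0.0028, -0.0041, -0.0001,  0.0014, -0.0015]), 'joint_efforts': array([  0.001 , -40.5456, -23.7781,   0.0704,   0.0299,  -0.    ]), 'position': array([0.2001, 0.5385, 0.1924]), 'eef_rot': array([ 0.1769,  0.9842, -0.0008, -0.0002]), 'force': array([ 0.6625,  0.2701, -0.0612]), 'wrist_torque': array([-0.0126, -0.0383, -0.0264]), 'grasp_force': 0.0, 'opening': 0.0946026646121044} 0.025
```

View pics/top0.png

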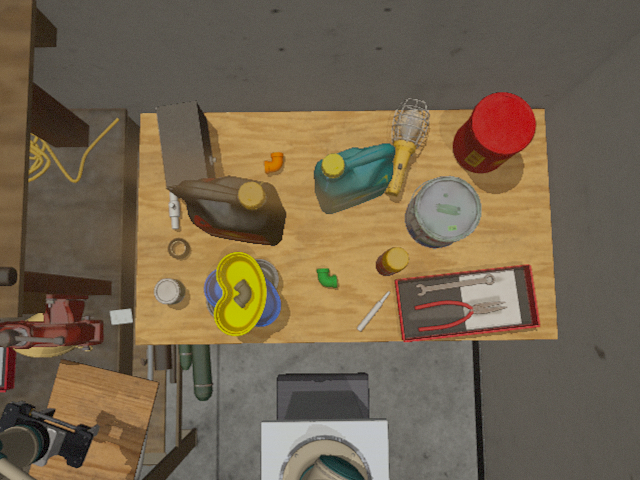

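View pics/side0.png

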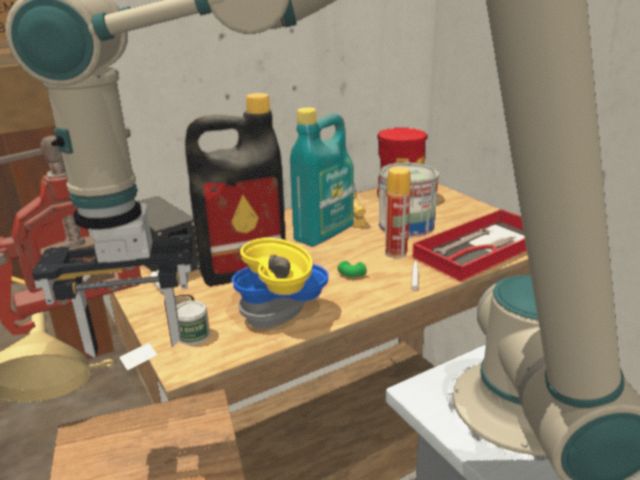

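```bash
cat > h.py <<'E'
import numpy as np,cv2
from rig import bot,imaging
np.set_printoptions(precision=4,suppress=True)
def ray(n,uv,z):
    c=imaging.camera_model(n);K=c["intrinsics"];T=c["world_to_cam"];R=T[:3,:3];o=-R.T@T[:3,3]
    uv=np.atleast_2d(uv).astype(float);d=np.c_[uv,np.ones(len(uv))]@np.linalg.inv(K).T@R
    return (o+d*((z-o[2])/d[:,2])[:,None])[:,:2]
def proj(n,P):
    c=imaging.camera_model(n);q=np.c_[P,np.ones(len(P))]@c["world_to_cam"].T;q=q[:,:3]@c["intrinsics"].T;return q[:,:2]/q[:,2:]
def mask(im,col):
    h=cv2.cvtColor(im,cv2.COLOR_RGB2HSV)
    lo,hi={"y":((22,150,70),(35,255,255)),"b":((105,120,40),(125,255,255))}[col]
    return cv2.inRange(h,lo,hi)
def blob(im,col,u0=150,u1=320,v0=225,v1=360):
    m=mask(im,col);k=np.zeros_like(m);k[v0:v1,u0:u1]=255;return m&k
def kidney(w):
    "frame of a tray from its outline (world xy, m): origin, yaw"
    w=np.float32(w);(c,s,a)=cv2.minAreaRect(w);b=cv2.boxPoints((c,s,a));e=b[1]-b[0];f=b[2]-b[1]
    x=e if np.hypot(*e)>np.hypot(*f) else f;x=x/np.hypot(*x);c=np.array(c);y=np.array([-x[1],x[0]])
    # hollow side: along mid-line, outline distance smaller
    q=(w-c)@np.c_[x,y];mid=q[abs(q[:,0])<.012]
    up,dn=mid[mid[:,1]>0,1].mean(),-mid[mid[:,1]<0,1].mean()
    if up<dn:x,y=-x,-y
    return c+y*.003,np.degrees(np.arctan2(x[1],x[0])),s,(up,dn)
def cont(m):
    c=max(cv2.findContours(m,cv2.RETR_EXTERNAL,cv2.CHAIN_APPROX_NONE)[0],key=cv2.contourArea);return c[:,0,:]
E
python3 - <<'E'
from h import *
im=cv2.imread("pics/top0.png")[:,:,::-1].copy()
c=cont(blob(im,"y"));print(len(c),kidney(ray("top",c,.126)))
for n,b in(("top",(190,235,300,345)),("side",(220,225,340,335))):
    i=cv2.imread(f"pics/{n}0.png")[b[1]:b[3],b[0]:b[2]];i=cv2.resize(i,None,fx=5,fy=5,interpolation=2)
    cv2.imwrite(f"pics/z{n}.png",i)
a,b=[cv2.resize(cv2.imread(f"pics/z{n}.png"),(400,400)) for n in("top","side")];cv2.imwrite("pics/z.png",np.hstack([a,b]))
E
```

```text
206 (array([0.468 , 0.1893]), np.float32(176.5622), (0.12117709964513779, 0.19688555598258972), (np.float64(0.04130231720711057), np.float64(0.059443644072869846)))
```

View pics/z.png

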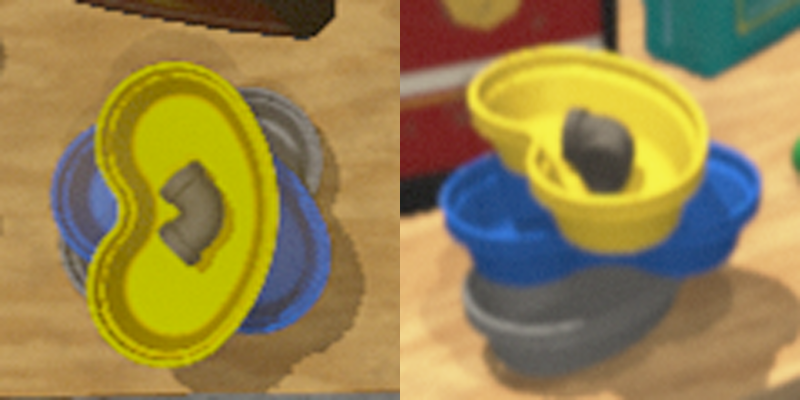

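```bash
cat >> h.py <<'E'
def circ(p):
    s=np.linalg.lstsq(np.c_[2*p,np.ones(len(p))],(p**2).sum(1),rcond=None)[0]
    c=s[:2];return c,np.sqrt(s[2]+c@c),np.std(np.hypot(*(p-c).T))
def loc(w,o,yaw):
    a=np.radians(yaw);return (w-o)@np.array([[np.cos(a),-np.sin(a)],[np.sin(a),np.cos(a)]])
def gmask(im):
    h=cv2.cvtColor(im,cv2.COLOR_RGB2HSV);m=cv2.inRange(h,(0,0,40),(180,60,200));k=np.zeros_like(m);k[250:335,195:285]=255;return m&k
def arcs(up,low,z):
    "outline points of the tray 'low' not bordering 'up', split in two groups"
    c=cont(cv2.morphologyEx(up|low,cv2.MORPH_CLOSE,np.ones((3,3))))
    far=cv2.distanceTransform(255-up,cv2.DIST_L2,5)[c[:,1],c[:,0]]>3
    return c[far]
E
python3 - <<'E'
from h import *
im=cv2.imread("pics/top0.png")[:,:,::-1].copy()
y,b,g=blob(im,"y"),blob(im,"b"),gmask(im)
o,yaw,_,_=kidney(ray("top",cont(y),.126));q=loc(ray("top",cont(y),.126),o,yaw)
for s in(1,-1):
  for t in(55,70): print("yel lobe",s,t,circ(q[s*q[:,0]>t/1000]))
print("jug edge",ray("top",[[280,245],[245,240],[200,225]],0))
for nm,u,l,z in(("blue",y,b,.084),("grey",y|b,g,.042)):
    c=arcs(u,l,z)
    m=np.zeros_like(y);m[c[:,1],c[:,0]]=255
    n,L,st,ce=cv2.connectedComponentsWithStats(cv2.dilate(m,np.ones((5,5))))
    for i in range(1,n):
        p=c[L[c[:,1],c[:,0]]==i]
        if len(p)>8: print(nm,len(p),p.min(0),p.max(0),circ(ray("top",p,z)))
v=im.copy()
v[g>0]=(255,0,255);v[b>0]=(0,255,255);cv2.imwrite("pics/m.png",cv2.resize(v[235:345,190:300,::-1],None,fx=4,fy=4,interpolation=0))
E
```

```text
yel lobe 1 55 (array([ 0.0451, -0.0107]), np.float64(0.052455199647345185), np.float64(0.0008182009481122495))
yel lobe 1 70 (array([ 0.0458, -0.0112]), np.float64(0.051841322099755345), np.float64(0.0006582467395296186))
yel lobe -1 55 (array([-0.0452, -0.0117]), np.float64(0.05338088382567961), np.float64(0.0008978609070065164))
yel lobe -1 70 (array([-0.0455, -0.0125]), np.float64(0.053111786838028495), np.float64(0.0005466715121103287))
jug edge [[0.5953 0.1069]
 [0.6097 0.1977]
 [0.6506 0.3149]]
blue 100 [258 284] [279 325] (array([0.4446, 0.1571]), np.float64(0.052062678503258276), np.float64(0.002616895463787249))
blue 19 [206 296] [213 304] (array([0.4557, 0.2726]), np.float64(0.00810425308827511), np.float64(0.0027970032219930964))
grey 35 [259 259] [277 286] (array([0.5068, 0.1604]), np.float64(0.049174310154785766), np.float64(0.0007035989041116069))
grey 22 [204 271] [213 290] (array([0.496 , 0.2607]), np.float64(0.03268084387815263), np.float64(0.0015818182763529906))
```

View pics/m.png

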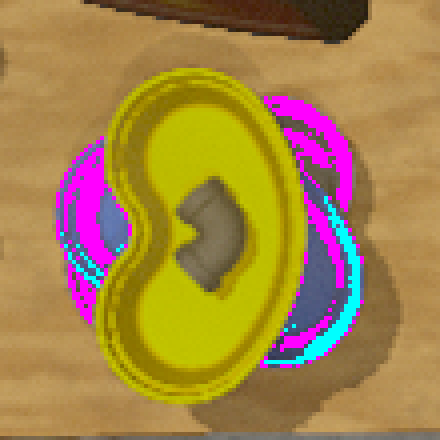

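```bash
cat >> h.py <<'E'
def bmask(im):
    i=cv2.GaussianBlur(im,(3,3),0).astype(int);m=((i[:,:,2]-i[:,:,0]>18)*255).astype(np.uint8);k=np.zeros_like(m);k[245:345,190:300]=255;return m&k
def gmask(im):
    i=cv2.GaussianBlur(im,(3,3),0).astype(int);d=i[:,:,2]-i[:,:,0];m=((d>-22)&(d<=18)&(i.sum(2)>150))*255;m=m.astype(np.uint8);k=np.zeros_like(m);k[252:333,195:285]=255;return m&k
from scipy.optimize import least_squares
def circr(p,r=.0525):
    s=least_squares(lambda c:np.hypot(*(p-c).T)-r,p.mean(0)+(circ(p)[0]-p.mean(0))*.5);return s.x,np.sqrt(np.mean(s.fun**2))
def lobes(im,verbose=1):
    y,b,g=blob(im,"y"),bmask(im),gmask(im);R={}
    for nm,u,l,z in(("blue",y,b,.084),("grey",y|b,g,.042)):
        u=cv2.morphologyEx(u,cv2.MORPH_CLOSE,np.ones((3,3)));c=arcs(u,l,z)
        m=np.zeros_like(y);m[c[:,1],c[:,0]]=255
        n,L,st,ce=cv2.connectedComponentsWithStats(cv2.dilate(m,np.ones((5,5))))
        for i in range(1,n):
            p=c[L[c[:,1],c[:,0]]==i]
            if len(p)>8: print(nm,len(p),p.min(0),p.max(0),circr(ray("top",p,z)),circ(ray("top",p,z)))
    return y,b,g
E
python3 - <<'E'
from h import *
im=cv2.imread("pics/top0.png")[:,:,::-1].copy()
y,b,g=lobes(im)
v=im.copy()
v[g>0]=(255,0,255);v[b>0]=(0,255,255);cv2.imwrite("pics/m2.png",cv2.resize(v[235:345,190:300,::-1],None,fx=4,fy=4,interpolation=0))
# elbow
k=np.zeros_like(y);cv2.fillPoly(k,[cont(y)],255);k=cv2.erode(k,np.ones((17,17)));h=cv2.cvtColor(im,cv2.COLOR_RGB2HSV);e=((h[:,:,1]<140)*255).astype(np.uint8)&k
c=cont(e);o,yaw,_,_=kidney(ray("top",cont(y),.126));w=ray("top",c,.104);q=loc(w,o,yaw);print("elbow own",q.min(0),q.max(0),yaw)
E
```

```text
blue 35 [204 272] [212 305] (array([0.4824, 0.2321]), np.float64(0.0007553534726060053)) (array([0.4824, 0.231 ]), np.float64(0.053549130996108585), np.float64(0.0007302805129452057))
blue 57 [258 281] [280 326] (array([0.445 , 0.1535]), np.float64(0.001984141756027818)) (array([0.446 , 0.1573]), np.float64(0.05572048080483284), np.float64(0.0016206606393767656))
grey 31 [259 260] [276 284] (array([0.5028, 0.1659]), np.float64(0.0008603193367815168)) (array([0.5062, 0.1609]), np.float64(0.04719983824733326), np.float64(0.0006452507664007208))
elbow own [-0.0333 -0.0218] [0.0309 0.0177] 176.5622
```

View pics/m2.png

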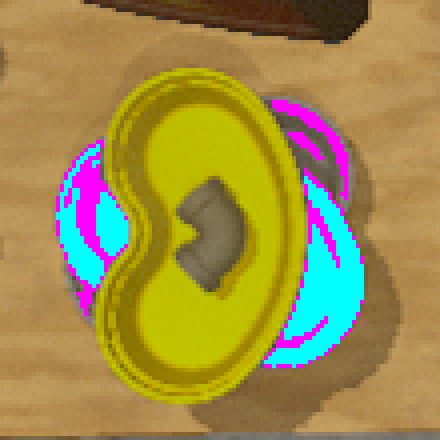

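```bash
cat >> h.py <<'E'
from scipy.spatial.transform import Rotation as Ro
def go(x,y,z,psi,s=None):
    "shift & rotvec (deg) in tool axes to TCP (x,y,z) pointing down with tool y at yaw psi deg"
    s=s or bot.state();R=Ro.from_quat(s["eef_rot"]);a=np.radians(psi)
    ty=np.array([np.cos(a),np.sin(a),0]);tz=np.array([0,0,-1.]);T=Ro.from_matrix(np.c_[np.cross(ty,tz),ty,tz])
    print(R.inv().apply(np.array([x,y,z])-s["position"]),(R.inv()*T).as_rotvec(degrees=True))
E
python3 -c "
from h import *
go(.4684,.195,.2,-3.4)"
```

```text
[-0.3712 -0.2286 -0.0073] [-0.0844  0.05   73.016 ]
```

{"fn": "servo_tool", "kwargs": {"series": "-0.033 -0.021 -0.001 0 0 6.6; -0.067 -0.041 -0.001 0 0 13.2; -0.1 -0.062 -0.002 0 0 19.8; -0.134 -0.082 -0.003 0 0 26.4; -0.167 -0.103 -0.003 0 0 33", "grip": 0.088}}

```text
time_s: 0.52
position: [0.3216, 0.3828, 0.196]
eef_rot: [0.451, 0.892, -0.0, 0.0]
force: [1.5, -0.1, 0.3]
opening: 0.088
grasp_force: 0.0
```

```bash
python3 -c "
from h import *
go(.4684,.195,.2,-3.4)"
```

```text
[-0.2382  0.0069 -0.004 ] [ 0.0005  0.0095 39.7348]
```

{"fn": "servo_tool", "kwargs": {"series": "-0.04 0.001 0 0 0 6.6; -0.08 0.002 -0.001 0 0 13.2; -0.12 0.003 -0.002 0 0 19.8; -0.16 0.005 -0.003 0 0 26.4; -0.2 0.006 -0.004 0 0 33"}}

```text
time_s: 0.93
position: [0.4458, 0.2256, 0.2]
eef_rot: [0.687, 0.727, -0.0, -0.0]
force: [0.1, 0.6, 0.4]
opening: 0.0879
grasp_force: 0.0
```

```bash
python3 -c "
from h import *
go(.4684,.195,.2,-3.4)"
```

```text
[-0.0318  0.0208  0.    ] [-0.0126 -0.0087  6.686 ]
```

{"fn": "servo_tool", "kwargs": {"series": "-0.03 0.02 0 0 0 6.7; -0.032 0.021 0 0 0 6.7; -0.032 0.021 0.02 0 0 6.7; -0.032 0.021 0.04 0 0 6.7; -0.032 0.021 0.04 0 0 6.7"}}

```text
time_s: 1.35
position: [0.4649, 0.1959, 0.1566]
eef_rot: [0.726, 0.688, -0.004, -0.002]
force: [-1.0, -0.6, -0.1]
opening: 0.0884
grasp_force: 0.0
```

```bash
python3 -c "
from h import *
s=bot.state();print(s['position'],s['force']);go(.4684,.195,.116,-3.4)
i=imaging.capture('side');j=imaging.capture('top')
cv2.imwrite('pics/a1.png',cv2.cvtColor(np.hstack([cv2.resize(i[150:350,180:380],(400,400)),cv2.resize(j[200:350,180:330],(400,400))]),cv2.COLOR_RGB2BGR))"
```

```text
[0.4649 0.1959 0.1566] [-1.047  -0.5774 -0.1423]
[-0.0006  0.0039  0.0405] [-0.4518  0.1255  0.3177]
```

View pics/a1.png

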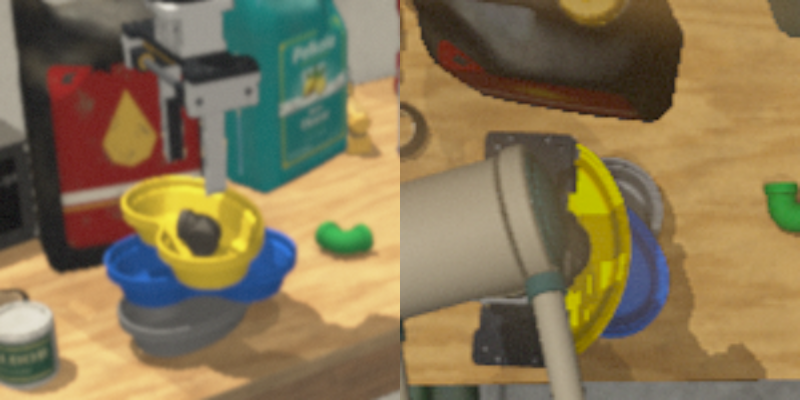

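{"fn": "servo_tool", "kwargs": {"series": "0 0.004 0 0 0 0; 0 0.004 0.014 0 0 0; 0 0.004 0.028 0 0 0; 0 0.004 0.040 0 0 0; 0 0.004 0.040 0 0 0"}}

```text
time_s: 1.87
position: [0.4713, 0.1967, 0.1194]
eef_rot: [0.726, 0.688, -0.001, -0.0]
force: [-0.2, -0.7, -0.3]
opening: 0.0878
grasp_force: 0.0
```

{"fn": "servo_tool", "kwargs": {"series": "0 0 0 0 0 -3; 0 0 0 0 0 -6; 0 0 0 0 0 -9; 0 0 0 0 0 -12; 0 0 0 0 0 -15"}}

```text
time_s: 2.28
position: [0.4733, 0.1972, 0.1219]
eef_rot: [0.629, 0.778, 0.001, 0.001]
force: [0.0, 0.5, -1.0]
opening: 0.0883
grasp_force: 0.0
```

```bash
python3 -c "
from h import *
s=bot.state();print(s['position'],s['force'],s['wrist_torque']);go(.4684,.195,.116,-3.4)"
```

```text
[0.4733 0.1972 0.1219] [ 0.0136  0.4822 -1.0069] [-0.0983  0.0466 -0.006 ]
[-0.0011 -0.0052  0.0059] [ 0.1726 -0.0358 15.5078]
```

{"fn": "servo_tool", "kwargs": {"series": "-0.001 -0.003 0.002 0 0 -4; -0.001 -0.005 0.004 0 0 -8; -0.001 -0.005 0.005 0 0 -12; -0.001 -0.005 0.005 0 0 -16; -0.001 -0.005 0.005 0 0 -20"}}

```text
time_s: 2.7
position: [0.4685, 0.1951, 0.1169]
eef_rot: [0.484, 0.875, 0.001, 0.001]
force: [-0.4, 0.4, -0.1]
opening: 0.0879
grasp_force: 0.0
```

```bash
cat >> h.py <<'E'
def look(n):
    j=imaging.capture('top');s=imaging.capture('side')
    cv2.imwrite(f'pics/{n}.png',cv2.cvtColor(np.hstack([cv2.resize(s[150:350,180:380],(400,400)),cv2.resize(j[200:350,180:330],(400,400))]),cv2.COLOR_RGB2BGR));return j
def st():
    s=bot.state();R=Ro.from_quat(s['eef_rot']).as_matrix();print(s['time_s'],s['position'],'psi',np.degrees(np.arctan2(R[1,1],R[0,1])),'F',s['force'],'T',s['wrist_torque'],s['qpos'])
E
python3 -c "
from h import *
st();go(.4685,.192,.116,90)"
```

```text
2.7 [0.4685 0.1951 0.1169] psi 32.15363183603492 F [-0.4199  0.3586 -0.0993] T [-0.0559  0.0186  0.0485] [ 0.2574  0.2306  1.7699  0.0001  1.1381 -0.3038]
[-0.0026 -0.0017  0.0009] [  0.1281   0.127  -57.8464]
```

{"fn": "servo_tool", "kwargs": {"series": "-0.001 0 0 0 0 -5; -0.001 0 0 0 0 -10; -0.001 -0.001 0 0 0 -15; -0.002 -0.001 0 0 0 -20; -0.002 -0.001 0 0 0 -25"}}

```text
time_s: 3.12
position: [0.4689, 0.1928, 0.117]
eef_rot: [0.282, 0.959, 0.001, 0.001]
force: [-0.2, 0.4, -0.2]
opening: 0.0881
grasp_force: 0.0
```

{"fn": "servo_tool", "kwargs": {"series": "0 0 0 0 0 -4; 0 0 0 0 0 -8; 0 0 0 0 0 -12; 0 0 0 0 0 -15; 0 0 0 0 0 -15"}}

```text
time_s: 3.53
position: [0.4688, 0.1929, 0.1168]
eef_rot: [0.156, 0.988, 0.001, 0.001]
force: [-0.1, -0.6, 0.6]
opening: 0.0881
grasp_force: 0.0
```

```bash
python3 -c "
from h import *
st();look('a2');go(.4685,.192,.116,90)"
```

```text
3.5333 [0.4688 0.1929 0.1168] psi 71.9967476054388 F [-0.1134 -0.561   0.5868] T [ 0.016   0.0362 -0.0237] [ 0.2529  0.2297  1.7713  0.0001  1.1376 -1.0037]
[-0.0003 -0.0007  0.0004] [  0.0577   0.1174 -18.1376]
```

View pics/a2.png

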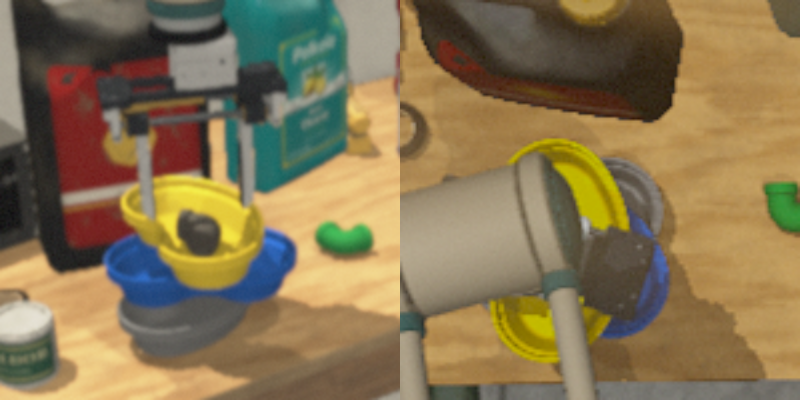

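```bash
python3 -c "
from h import *
a=np.radians(72);u=np.array([np.cos(a),np.sin(a)])
for r in(-.05,.05):
  for z in (.092,.105,.13): print(r,z,proj('side',np.array([[*(np.array([.4688,.1929])+r*u),z]])))
cv2.imwrite('pics/a3.png',cv2.resize(imaging.capture('side')[210:310,220:340,::-1],(720,600),interpolation=cv2.INTER_CUBIC))
"
```

```text
-0.05 0.092 [[303.7701 267.6372]]
-0.05 0.105 [[303.546  262.0753]]
-0.05 0.13 [[303.1089 251.2291]]
0.05 0.092 [[255.5346 273.9001]]
0.05 0.105 [[255.0729 268.2707]]
0.05 0.13 [[254.1722 257.2901]]
```

View pics/a3.png

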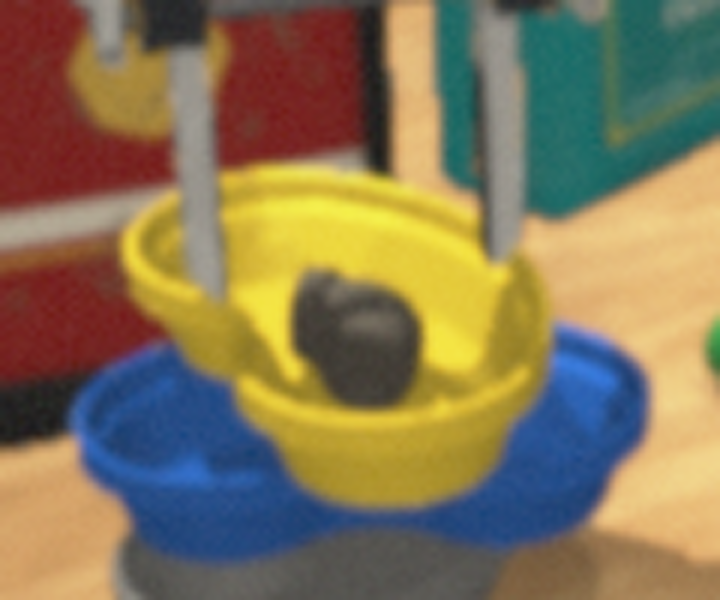

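```bash
python3 -c "
from h import *
for x in (.415,.42,.515):
  for z in (.1316,.15,.165): print(x,z,proj('side',np.array([[x,.198,z]])),proj('top',np.array([[x,.198,z]])))
# yellow outline bits before/after in side view: rim points predicted from initial yellow pose
for nm,f in(('before','pics/side0.png'),('now',None)):
    im=cv2.imread(f)[:,:,::-1].copy() if f else imaging.capture('side')
    m=mask(im,'y');k=np.zeros_like(m);k[225:310,225:330]=255;c=cont(m&k);print(nm,c.min(0),c.max(0),cv2.contourArea(c))
    im=cv2.imread('pics/top0.png')[:,:,::-1].copy() if f else imaging.capture('top')
    c=cont(blob(im,'y'));m=blob(im,'y');v,u=np.nonzero(m);print(u.min(),u.max(),v.min(),v.max(),u[v==v.min()].mean(),u[v==v.max()].mean())
"
```

```text
0.415 0.1316 [[289.1542 264.6842]] [[237.3133 316.665 ]]
0.415 0.15 [[288.7106 256.2628]] [[236.141  316.8411]]
0.415 0.165 [[288.3442 249.3075]] [[235.1602 316.9885]]
0.42 0.1316 [[287.9436 263.6731]] [[237.3183 314.4978]]
0.42 0.15 [[287.4929 255.2742]] [[236.1466 314.6429]]
0.42 0.165 [[287.1206 248.3377]] [[235.1662 314.7643]]
0.515 0.1316 [[266.452  245.7237]] [[237.4132 273.6657]]
0.515 0.15 [[265.8853 237.7318]] [[236.2522 273.2311]]
0.515 0.165 [[265.4177 231.1369]] [[235.2811 272.8676]]
before [240 238] [311 293] 2679.5
213 266 234 336 231.5 235.5
now [240 238] [311 293] 2466.5
213 317 234 335 233.0 234.0
```

```bash
python3 -c "
from h import *
a=np.radians(69.6);u=np.array([np.cos(a),np.sin(a)])
for r in(-.053,.053):
  for z in (.167,.18,.2): print(r,z,proj('side',np.array([[*(np.array([.2,.5385])+r*u),z]])))
i=cv2.imread('pics/side0.png');cv2.imwrite('pics/a4.png',cv2.resize(i[220:370,60:220],(640,600)))
"
```

```text
-0.053 0.167 [[180.1329 365.2076]]
-0.053 0.18 [[178.8935 357.4336]]
-0.053 0.2 [[176.9513 345.2507]]
0.053 0.167 [[ 98.455  376.0789]]
0.053 0.18 [[ 96.58   368.2041]]
0.053 0.2 [[ 93.6403 355.858 ]]
```

View pics/a4.png

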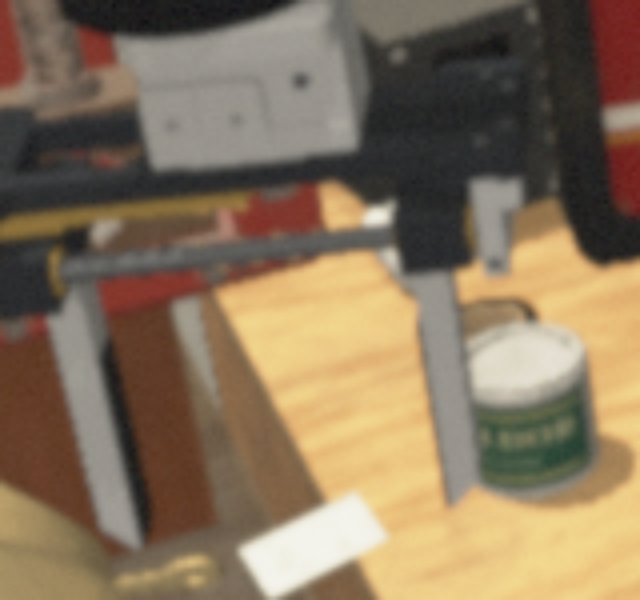

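```bash
python3 -c "
from h import *
im=cv2.imread('pics/top0.png')[:,:,::-1].copy();w=ray('top',cont(blob(im,'y')),.126)
for z in(.126,.09):
  p=proj('side',np.c_[w,np.full(len(w),z)]);print(z,p.min(0),p.max(0))
m=blob(im,'y');
# tin top centre etc: side-view of the pliers case / table corner check
st()
"
```

```text
0.126 [240.7562 237.2955] [312.5478 279.6314]
0.09 [242.1788 252.1174] [313.0672 296.17  ]
3.7833 [0.4679 0.1925 0.1157] psi 71.88348326366894 F [-1.271  -0.949  -0.9162] T [ 0.0151 -0.004   0.0036] [ 0.2526  0.2306  1.7733  0.0001  1.1368 -1.0021]
```

{"fn": "servo_tool", "kwargs": {"series": "0 0 -0.01 0 0 4; 0 0 -0.015 0 0 10; 0 0 -0.015 0 0 17; 0 0 -0.015 0 0 24; 0 0 -0.015 0 0 31"}}

```text
time_s: 4.2
position: [0.4677, 0.1923, 0.1305]
eef_rot: [0.418, 0.908, 0.0, 0.0]
force: [-0.2, -1.0, -1.1]
opening: 0.0881
grasp_force: 0.0
```

{"fn": "servo_tool", "kwargs": {"series": "0 0 0 0 0 7; 0 0 0 0 0 14; 0 0 0 0 0 21; 0 0 0 0 0 28; 0 0 0 0 0 31"}}

```text
time_s: 4.62
position: [0.4677, 0.1923, 0.1303]
eef_rot: [0.645, 0.764, 0.0, 0.0]
force: [-0.2, 0.3, 0.4]
opening: 0.088
grasp_force: 0.0
```

```bash
python3 -c "
from h import *
st();go(.4684,.195,.086,10)"
```

```text
4.6167 [0.4677 0.1923 0.1303] psi 9.602111102041441 F [-0.2361  0.2501  0.3506] T [-0.0506  0.0935  0.0502] [0.2524 0.2176 1.7508 0.0001 1.1731 0.0848]
[0.0025 0.0012 0.0443] [ 0.009  -0.0065 -0.3979]
```

Lower in small steps, watching the force.

{"fn": "servo_tool", "kwargs": {"series": "0.002 0.001 0.006 0 0 0; 0.002 0.001 0.012 0 0 0; 0.002 0.001 0.018 0 0 0; 0.002 0.001 0.024 0 0 0; 0.002 0.001 0.024 0 0 0"}}

```text
time_s: 5.03
position: [0.4669, 0.1941, 0.1045]
eef_rot: [0.643, 0.766, -0.001, -0.001]
force: [0.1, 0.3, -0.0]
opening: 0.088
grasp_force: 0.0
```

{"fn": "servo_tool", "kwargs": {"series": "0 0 0.005 0 0 0; 0 0 0.01 0 0 0; 0 0 0.014 0 0 0; 0 0 0.018 0 0 0; 0 0 0.018 0 0 0"}}

```text
time_s: 5.45
position: [0.4676, 0.1942, 0.0873]
eef_rot: [0.643, 0.766, -0.001, -0.0]
force: [0.1, 0.6, -0.1]
opening: 0.0879
grasp_force: 0.0
```

{"fn": "servo_tool", "kwargs": {"series": "0 0 0 0 0 -4; 0 0 0 0 0 -8; 0 0 0 0 0 -12; 0 0 0 0 0 -16; 0 0 0 0 0 -20"}}

```text
time_s: 5.87
position: [0.4684, 0.1945, 0.0883]
eef_rot: [0.499, 0.867, 0.0, 0.0]
force: [0.0, 0.1, -0.6]
opening: 0.088
grasp_force: 0.0
```

```bash
python3 -c "
from h import *
st();im=imaging.capture('top');y=blob(im,'y');v,u=np.nonzero(y[:,:300]);print(u.min(),v.min(),v.max(),u[v==v.min()].mean(),u[v==v.max()].mean())
w=ray('top',np.c_[u,v],.126);print(w.min(0),w.max(0))
im=imaging.capture('side');m=mask(im,'y');k=np.zeros_like(m);k[225:310,225:330]=255;c=cont(m&k);print(c.min(0),c.max(0))"
```

```text
5.8667 [0.4684 0.1945 0.0883] psi 30.117120784495825 F [ 0.0084  0.0897 -0.6424] T [-0.0476  0.0209 -0.0023] [ 0.2562  0.2591  1.8107  0.0001  1.0714 -0.2695]
213 234 336 231.0 237.0
[0.3703 0.1316] [0.6097 0.2556]
[240 238] [311 293]
```

{"fn": "servo_tool", "kwargs": {"series": "0 0 0.002 0 0 -4; 0 0 0.002 0 0 -8; 0 0 0.002 0 0 -12; 0 0 0.002 0 0 -16; 0 0 0.002 0 0 -20"}}

```text
time_s: 6.38
position: [0.4683, 0.1945, 0.0863]
eef_rot: [0.342, 0.94, 0.0, 0.0]
force: [-0.4, 0.7, -1.3]
opening: 0.088
grasp_force: 0.3
```

```bash
python3 -c "
from h import *
st();im=look('a5')
im=imaging.capture('side');m=mask(im,'y');k=np.zeros_like(m);k[225:310,225:330]=255;c=cont(m&k);print(c.min(0),c.max(0))"
```

```text
6.3833 [0.4683 0.1945 0.0863] psi 49.992048869625016 F [-0.444   0.675  -1.2724] T [-0.0479 -0.0629 -0.0561] [ 0.2562  0.2612  1.8136  0.0001  1.0665 -0.6164]
[237 240] [314 292]
```

View pics/a5.png

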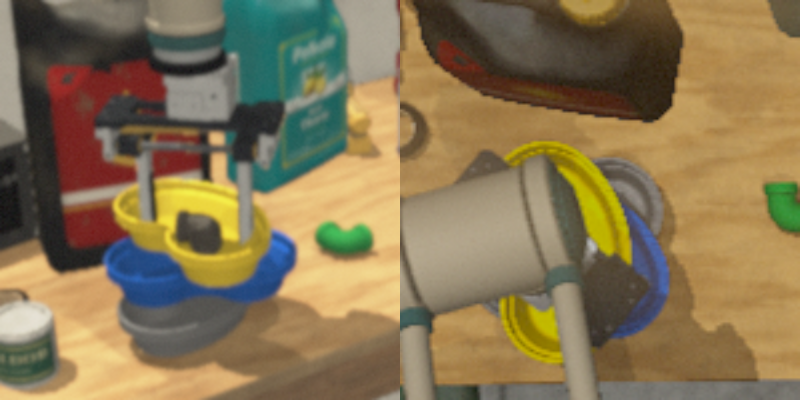

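{"fn": "servo_tool", "kwargs": {"series": "-0.001 0 0 0 0 -4; -0.001 -0.001 0 0 0 -8; -0.002 -0.002 0 0 0 -12; -0.003 -0.003 0 0 0 -16; -0.003 -0.003 0 0 0 -20"}}

```text
time_s: 6.95
position: [0.4687, 0.1901, 0.0863]
eef_rot: [0.174, 0.985, 0.0, 0.0]
force: [0.8, 0.5, 0.3]
opening: 0.088
grasp_force: 0.5
```

{"fn": "servo_tool", "kwargs": {"series": "0 0 0 0 0 -3; 0 0 0 0 0 -6; 0 0 0 0 0 -9; 0 0 0 0 0 -12; 0 0 0 0 0 -12"}}

```text
time_s: 7.37
position: [0.4687, 0.1902, 0.0863]
eef_rot: [0.071, 0.997, 0.0, 0.0]
force: [-0.0, -0.2, 0.3]
opening: 0.088
grasp_force: 0.1
```

```bash
cat >> h.py <<'E'
def side():
    im=imaging.capture('side');m=mask(im,'y');k=np.zeros_like(m);k[225:330,215:345]=255;c=cont(m&k);print('side y',c.min(0),c.max(0))
    i=im.astype(int);b=((i[:,:,2]-i[:,:,0]>40)&(i[:,:,2]-i[:,:,1]>25))*255;c=cont(b.astype(np.uint8)&k);print('side b',c.min(0),c.max(0))
E
python3 -c "
from h import *
st();side()"
```

```text
7.3667 [0.4687 0.1902 0.0863] psi 81.82429384037862 F [-0.0202 -0.1792  0.3133] T [ 0.015 -0.011 -0.037] [ 0.2478  0.2594  1.8161  0.      1.0656 -1.1803]
side y [232 242] [325 286]
side b [231 272] [327 303]
```

{"fn": "servo_tool", "kwargs": {"series": "0 0 0 0 0 -2; 0 0 0 0 0 -4; 0 0 0 0 0 -4"}}

```text
time_s: 7.67
position: [0.4687, 0.1902, 0.0862]
eef_rot: [0.037, 0.999, 0.0, 0.0]
force: [-0.2, -0.3, 0.2]
opening: 0.0877
grasp_force: 0.1
```

```bash
python3 -c "
from h import *
st();side();im=imaging.capture('top');cv2.imwrite('pics/t1.png',im[:,:,::-1]);y=blob(im,'y')
v,u=np.nonzero(y[:,:300]);
n,L,s,c=cv2.connectedComponentsWithStats(y)
for i in range(1,n):
  if s[i,4]>30:print(s[i],c[i])"
```

```text
7.6667 [0.4687 0.1902 0.0862] psi 85.80005064430044 F [-0.2307 -0.3444  0.2226] T [-0.0135 -0.0288 -0.0023] [ 0.2478  0.2595  1.8162  0.0001  1.0656 -1.2497]
side y [232 243] [326 285]
side b [231 272] [326 303]
[212 260  18   6  41] [220.6341 262.0488]
[241 263  23  19 149] [252.698  273.0604]
[251 307  25  26 431] [261.5336 318.9768]
[232 310  10  20 123] [236.3821 318.7561]
```

```bash
cat >> h.py <<'E'
def sidelobes(z=.126,col='y',w=16):
    im=imaging.capture('side');i=im.astype(int);k=np.zeros(im.shape[:2],np.uint8);k[225:330,215:345]=255
    m=mask(im,'y') if col=='y' else (((i[:,:,2]-i[:,:,0]>40)&(i[:,:,2]-i[:,:,1]>25))*255).astype(np.uint8)
    c=cont(m&k);L=[]
    for s in(-1,1):
        e=(s*c[:,0]).max();r=c[s*c[:,0]==e,1].mean()
        p=c[(s*c[:,0]>e-w)&(c[:,1]<r+2)];L.append(circr(ray('side',p,z)));print(len(p),L[-1],circ(ray('side',p,z)))
    d=L[1][0]-L[0][0];x=d/np.hypot(*d);y=np.array([-x[1],x[0]]);mid=(L[0][0]+L[1][0])/2
    print('sep',np.hypot(*d),'yaw',np.degrees(np.arctan2(d[1],d[0])),'org',mid+.0115*y)
E
python3 -c "
from h import *
for w in(10,16,24):sidelobes(w=w)
sidelobes(.084,'b',8)"
```

```text
14 (array([0.4923, 0.2288]), np.float64(0.0007709617256026932)) (array([0.5015, 0.2374]), np.float64(0.04059811759045353), np.float64(0.0006730918955429024))
14 (array([0.4234, 0.1705]), np.float64(0.0007492516456156544)) (array([0.4239, 0.1732]), np.float64(0.05514157359485934), np.float64(0.0007067250568911759))
sep 0.09026187419057098 yaw -139.76588489835686 org [0.4653 0.1908]
20 (array([0.4901, 0.2309]), np.float64(0.0016951761383309303)) (array([0.5062, 0.2412]), np.float64(0.03528100967918106), np.float64(0.0011611068104860891))
21 (array([0.4258, 0.17  ]), np.float64(0.0011314588911686576)) (array([0.4265, 0.1795]), np.float64(0.061390001430452944), np.float64(0.0008115355248575836))
sep 0.08864469511569668 yaw -136.5353806771486 org [0.4658 0.1921]
35 (array([0.4854, 0.2707]), np.float64(0.014599894951120764)) (array([0.5194, 0.2486]), np.float64(0.02370916222764896), np.float64(0.004514335229901794))
37 (array([0.4434, 0.178 ]), np.float64(0.012771722993147695)) (array([0.427 , 0.1335]), np.float64(0.02452021540481514), np.float64(0.006895707943217021))
sep 0.1017504416079153 yaw -114.39626136728926 org [0.4749 0.2196]
12 (array([0.4784, 0.2414]), np.float64(0.001575560561217055)) (array([0.5036, 0.2638]), np.float64(0.021246882486975968), np.float64(0.0018156618518064482))
15 (array([0.3804, 0.0807]), np.float64(0.004041302027186891)) (array([0.4124, 0.1212]), np.float64(0.009598542721686299), np.float64(0.003305754065436377))
sep 0.18818323217467198 yaw -121.38402670163651 org [0.4392 0.1551]
```

{"fn": "servo_tool", "kwargs": {"series": "-0.002 0 0 0 0 -4; -0.004 -0.001 0 0 0 -8; -0.006 -0.001 0 0 0 -12; -0.006 -0.001 0 0 0 -14; -0.006 -0.001 0 0 0 -14"}}

```text
time_s: 8.38
position: [0.4744, 0.1887, 0.0861]
eef_rot: [-0.086, 0.996, 0.0, -0.0]
force: [0.7, 0.6, -0.7]
opening: 0.088
grasp_force: 0.0
```

```bash
python3 -c "
from h import *
st();side()
for w in(8,11,15):sidelobes(w=w)"
```

```text
8.3833 [0.4744 0.1887 0.0861] psi 99.90744009252782 F [ 0.7452  0.5525 -0.6591] T [-0.0083 -0.0736  0.0244] [ 0.2422  0.2665  1.8062  0.0001  1.0691 -1.5015]
side y [231 253] [328 287]
side b [234 281] [326 302]
13 (array([0.4298, 0.2566]), np.float64(0.000656767268892489)) (array([0.4268, 0.2531]), np.float64(0.05692053738466169), np.float64(0.0005952314751671927))
14 (array([0.3946, 0.1852]), np.float64(0.0005984741541904378)) (array([0.3927, 0.1784]), np.float64(0.04579981969952421), np.float64(0.0005902000227638176))
sep 0.07958666753648001 yaw -116.29831832138338 org [0.4225 0.2158]
17 (array([0.4315, 0.2555]), np.float64(0.0009325784556374395)) (array([0.424, 0.248]), np.float64(0.06270587774568497), np.float64(0.0007155790209901948))
15 (array([0.3945, 0.185 ]), np.float64(0.0007709724124865437)) (array([0.3931, 0.1768]), np.float64(0.04467546443476284), np.float64(0.0007858523382185776))
sep 0.0796270182611589 yaw -117.65932510465034 org [0.4232 0.2149]
20 (array([0.4313, 0.2557]), np.float64(0.0008560262648788088)) (array([0.4305, 0.2551]), np.float64(0.053483648734072506), np.float64(0.0008385619098046024))
19 (array([0.3931, 0.1853]), np.float64(0.0007500092819046791)) (array([0.3928, 0.1795]), np.float64(0.04709607573361501), np.float64(0.0007375063051567711))
sep 0.0801248959193864 yaw -118.47242999465328 org [0.4223 0.215 ]
```

```bash
python3 -c "
from h import *
for z in(.098,.102):
  for w in(10,15):sidelobes(z,w=w)" | grep sep
```

```text
sep 0.08998116397732804 yaw -118.03278488654132 org [0.4699 0.1924]
sep 0.08963097517021715 yaw -117.8772850499973 org [0.4698 0.1926]
sep 0.08843649951499111 yaw -117.91239837081096 org [0.4631 0.1956]
sep 0.08828939883816578 yaw -117.86687287256593 org [0.4634 0.1955]
```

{"fn": "servo_tool", "kwargs": {"series": "0 0 0 0 0 7; 0 0 0 0 0 14; 0 0 0 0 0 21; 0 0 0 0 0 28; 0 0 0 0 0 35"}}

```text
time_s: 9.2
position: [0.4745, 0.1888, 0.0862]
eef_rot: [0.22, 0.975, 0.0, 0.0]
force: [0.1, 0.3, 0.2]
opening: 0.0882
grasp_force: 0.0
```

```bash
python3 -c "
from h import *
st();side()
for z in(.098,.102):
  for w in(10,15):sidelobes(z,w=w)" | grep -v '^[1-4]. '
```

```text
9.2 [0.4745 0.1888 0.0862] psi 64.55269103703283 F [0.0528 0.3213 0.217 ] T [-0.036   0.0139  0.0171] [ 0.2423  0.2663  1.8062  0.0001  1.069  -0.8844]
side y [231 253] [328 287]
side b [234 281] [326 302]
sep 0.08984128746578475 yaw -117.549138587061 org [0.4705 0.1922]
sep 0.08976970004921661 yaw -116.70878398292642 org [0.4708 0.1923]
sep 0.08796685199080202 yaw -115.92706808405292 org [0.4643 0.1957]
sep 0.08785628650142228 yaw -115.98185167343446 org [0.4645 0.1956]
```

{"fn": "servo_tool", "kwargs": {"series": "0 0 -0.025 0 0 0; 0 0 -0.045 0 0 0; 0.035 0.015 -0.055 0 0 0; 0.07 0.03 -0.06 0 0 0; 0.105 0.045 -0.06 0 0 0"}}

```text
time_s: 9.87
position: [0.3989, 0.275, 0.1477]
eef_rot: [0.217, 0.976, 0.001, 0.001]
force: [-0.4, 1.2, -0.5]
opening: 0.0879
grasp_force: 0.0
```

{"fn": "servo_tool", "kwargs": {"series": "0.035 0.015 0 0 0 0; 0.07 0.03 0 0 0 0; 0.105 0.045 0 0 0 0; 0.105 0.045 0 0 0 0"}}

```text
time_s: 10.2
position: [0.3178, 0.3634, 0.1464]
eef_rot: [0.213, 0.977, 0.001, -0.002]
force: [0.2, 0.6, 0.4]
opening: 0.0879
grasp_force: 0.0
```

```bash
cat >> h.py <<'E'
def elbow(im,o,yaw,z):
    y=blob(im,'y');k=np.zeros_like(y);cv2.fillPoly(k,[cv2.convexHull(cont(y))],255);k=cv2.erode(k,np.ones((17,17)));h=cv2.cvtColor(im,cv2.COLOR_RGB2HSV);e=((h[:,:,1]<140)*255).astype(np.uint8)&k
    q=loc(ray('top',cont(e),z),o,yaw);print('elbow own',q.min(0),q.max(0))
E
python3 -c "
from h import *
st();im=imaging.capture('top');cv2.imwrite('pics/t2.png',im[:,:,::-1])
K=kidney(ray('top',cont(blob(im,'y')),.098));print(K);elbow(im,K[0],K[1],.076)
y,b,g=lobes(im);print((b>0).sum())
v,u=np.nonzero(g);print('g',len(u),u.min(),u.max(),v.min(),v.max())
"
```

```text
10.2 [0.3178 0.3634 0.1464] psi 65.3502236547121 F [0.232  0.6091 0.4011] T [-0.0136  0.0179  0.0301] [ 0.7046  0.1702  1.7702  0.0043  1.2012 -0.4375]
(array([0.4739, 0.187 ]), np.float32(-118.30875), (0.1973319798707962, 0.1212158054113388), (np.float64(0.04254606036810128), np.float64(0.05966488235677225)))
elbow own [-0.0332 -0.0184] [0.0315 0.0208]
grey 19 [258 268] [270 277] (array([0.4857, 0.1708]), np.float64(0.0023080596648351512)) (array([0.5131, 0.1507]), np.float64(0.020997321970825995), np.float64(0.0008190313875847729))
grey 33 [209 308] [238 320] (array([0.4567, 0.2333]), np.float64(0.000892303787898826)) (array([0.461 , 0.2317]), np.float64(0.05665501287841287), np.float64(0.0007326653637454888))
0
g 313 209 276 260 320
```

```bash
python3 -c "
from h import *
go(.4686,.1898,.147,55)"
```

```text
[-0.2065 -0.0939 -0.0009] [ 0.0193 -0.0362 10.3346]
```

{"fn": "servo_tool", "kwargs": {"series": "-0.034 -0.016 0 0 0 3; -0.069 -0.031 0 0 0 6; -0.103 -0.047 0 0 0 10; -0.138 -0.062 0 0 0 10; -0.172 -0.078 0 0 0 10"}}

```text
time_s: 10.67
position: [0.4469, 0.213, 0.1463]
eef_rot: [0.301, 0.954, -0.0, 0.001]
force: [0.6, 0.5, 0.2]
opening: 0.088
grasp_force: 0.0
```

{"fn": "servo_tool", "kwargs": {"series": "-0.018 -0.008 0 0 0 0; -0.032 -0.014 0 0 0 0; -0.032 -0.014 0 0 0 0; -0.032 -0.014 0 0 0 0"}}

```text
time_s: 11.0
position: [0.4638, 0.1845, 0.146]
eef_rot: [0.303, 0.953, -0.0, -0.0]
force: [-1.0, 0.1, -0.6]
opening: 0.0879
grasp_force: 0.0
```

```bash
python3 -c "
from h import *
st();go(.4686,.1898,.057,52)"
```

```text
11.0 [0.4638 0.1845 0.146 ] psi 54.768197667386666 F [-0.9834  0.0759 -0.6115] T [-0.0391 -0.088  -0.0208] [ 0.2391  0.1953  1.7383  0.0002  1.2085 -0.7169]
[-0.001   0.0071  0.089 ] [-0.0106 -0.023   2.7682]
```

{"fn": "servo_tool", "kwargs": {"series": "-0.001 0.007 0.01 0 0 1; -0.001 0.007 0.03 0 0 2; -0.001 0.007 0.05 0 0 2; -0.001 0.007 0.065 0 0 2; -0.001 0.007 0.075 0 0 2"}}

```text
time_s: 11.42
position: [0.4664, 0.1916, 0.0697]
eef_rot: [0.317, 0.948, -0.001, -0.001]
force: [-0.7, 0.1, 0.3]
opening: 0.0878
grasp_force: 0.0
```

{"fn": "servo_tool", "kwargs": {"series": "0 0 0.004 0 0 0; 0 0 0.008 0 0 0; 0 0 0.012 0 0 0; 0 0 0.012 0 0 0"}}

```text
time_s: 11.75
position: [0.4682, 0.1912, 0.0591]
eef_rot: [0.318, 0.948, 0.0, 0.0]
force: [0.3, -0.2, -0.1]
opening: 0.0882
grasp_force: 0.0
```

```bash
python3 -c "
from h import *
st();go(.4686,.1898,.057,52)"
```

```text
11.75 [0.4682 0.1912 0.0591] psi 52.9328249795569 F [ 0.3407 -0.1738 -0.0872] T [-0.0014 -0.0023 -0.0033] [ 0.2501  0.2889  1.8536  0.0001  0.9989 -0.6739]
[-0.0012 -0.0009  0.0021] [0.0132 0.0023 0.9328]
```

{"fn": "servo_tool", "kwargs": {"series": "0 0 0.002 0 0 0; 0 0 0.004 0 0 0; 0 0 0.006 0 0 0; 0 0 0.006 0 0 0"}}

```text
time_s: 12.08
position: [0.468, 0.191, 0.053]
eef_rot: [0.318, 0.948, -0.0, -0.0]
force: [-0.2, 0.0, -0.1]
opening: 0.0882
grasp_force: 0.0
```

{"fn": "servo_tool", "kwargs": {"series": "0 0 0.002 0 0 0; 0 0 0.003 0 0 0; 0 0 0.003 0 0 0"}}

```text
time_s: 12.33
position: [0.468, 0.191, 0.05]
eef_rot: [0.318, 0.948, -0.0, -0.0]
force: [0.7, -0.3, -0.5]
opening: 0.0881
grasp_force: 0.0
```

{"fn": "servo_tool", "kwargs": {"series": "0 0 0.002 0 0 0; 0 0 0.003 0 0 0; 0 0 0.003 0 0 0"}}

```text
time_s: 12.58
position: [0.4681, 0.1911, 0.0471]
eef_rot: [0.318, 0.948, 0.0, -0.0]
force: [0.4, -0.2, 0.6]
opening: 0.0879
grasp_force: 0.0
```

{"fn": "servo_tool", "kwargs": {"series": "0 0 0.002 0 0 0; 0 0 0.003 0 0 0; 0 0 0.003 0 0 0"}}

```text
time_s: 12.83
position: [0.4684, 0.1911, 0.0468]
eef_rot: [0.318, 0.948, 0.0, 0.001]
force: [-4.3, -1.1, 19.0]
opening: 0.0881
grasp_force: 9.5
```

{"fn": "servo_tool", "kwargs": {"series": "0 0 -0.005 0 0 0; 0 0 -0.008 0 0 5; 0 0 -0.008 0 0 10; 0 0 -0.008 0 0 15; 0 0 -0.008 0 0 20"}}

```text
time_s: 13.25
position: [0.4682, 0.1911, 0.0522]
eef_rot: [0.48, 0.877, 0.0, 0.0]
force: [-0.8, 0.3, -0.7]
opening: 0.088
grasp_force: 0.0
```

{"fn": "servo_tool", "kwargs": {"series": "0 0 0 0 0 5; 0 0 0 0 0 10; 0 0 0 0 0 15; 0 0 0 0 0 20; 0 0 0 0 0 25"}}

```text
time_s: 13.67
position: [0.4682, 0.1911, 0.0521]
eef_rot: [0.658, 0.753, 0.0, -0.0]
force: [-0.0, 0.2, 0.3]
opening: 0.0879
grasp_force: 0.7
```

```bash
python3 -c "
from h import *
st();side()
for w in(10,15):sidelobes(.098,w=w)"
```

```text
13.6667 [0.4682 0.1911 0.0521] psi 7.67849704123348 F [-0.0393  0.1986  0.2603] T [-0.0914  0.0891  0.0215] [0.2498 0.297  1.8629 0.0001 0.9817 0.1157]
side y [231 256] [326 288]
side b [233 281] [324 303]
16 (array([0.4919, 0.2332]), np.float64(0.0009088567297808671)) (array([0.4885, 0.2294]), np.float64(0.05734304091677648), np.float64(0.0008068682472191482))
17 (array([0.433 , 0.1673]), np.float64(0.0009078468167000833)) (array([0.4353, 0.1771]), np.float64(0.06209182433964689), np.float64(0.000655710079190724))
sep 0.088340831917427 yaw -131.7865393014412 org [0.471  0.1926]
21 (array([0.492, 0.233]), np.float64(0.0009631662643813607)) (array([0.4905, 0.2317]), np.float64(0.05438641108986395), np.float64(0.0009216599212908882))
22 (array([0.4353, 0.1663]), np.float64(0.0013720475104392635)) (array([0.437 , 0.1802]), np.float64(0.06549186054416554), np.float64(0.0008057616972816178))
sep 0.087616261477709 yaw -130.34779543427783 org [0.4724 0.1922]
```

{"fn": "servo_tool", "kwargs": {"series": "0 0 0 0 0 5; 0 0 0 0 0 10; 0 0 0 0 0 15; 0 0 0 0 0 20; 0 0 0 0 0 25"}}

```text
time_s: 14.23
position: [0.4681, 0.191, 0.0521]
eef_rot: [0.805, 0.594, -0.0, 0.0]
force: [-0.1, 0.2, -0.4]
opening: 0.0881
grasp_force: 0.6
```

{"fn": "servo_tool", "kwargs": {"series": "0 0 0 0 0 5; 0 0 0 0 0 10; 0 0 0 0 0 15; 0 0 0 0 0 20; 0 0 0 0 0 25"}}

```text
time_s: 14.65
position: [0.4681, 0.191, 0.0521]
eef_rot: [0.914, 0.405, -0.0, -0.0]
force: [0.1, 0.4, 0.0]
opening: 0.0879
grasp_force: 0.6
```

{"fn": "servo_tool", "kwargs": {"series": "0 0 0 0 0 5; 0 0 0 0 0 10; 0 0 0 0 0 15; 0 0 0 0 0 20; 0 0 0 0 0 20"}}

```text
time_s: 15.07
position: [0.4681, 0.1911, 0.0521]
eef_rot: [0.97, 0.241, -0.0, -0.0]
force: [-0.1, -0.2, 0.2]
opening: 0.0883
grasp_force: 0.0
```

```bash
python3 -c "
from h import *
st();side()
for w in(10,15):sidelobes(.098,w=w)
im=imaging.capture('top');y=blob(im,'y');n,L,s,c=cv2.connectedComponentsWithStats(y)
for i in range(1,n):
  if s[i,4]>30:print(s[i],c[i])"
```

```text
15.0667 [0.4681 0.1911 0.0521] psi -62.05493804804223 F [-0.0857 -0.2244  0.1742] T [-0.0771  0.1519  0.022 ] [0.2498 0.297  1.8629 0.0001 0.9817 1.3328]
side y [253 246] [310 297]
side b [255 286] [308 312]
20 (array([0.4302, 0.2069]), np.float64(0.004877719810280823)) (array([0.4558, 0.2492]), np.float64(0.011174392520114405), np.float64(0.003696380708406456))
28 (array([0.477, 0.183]), np.float64(0.008050244631646204)) (array([0.4582, 0.1387]), np.float64(0.022548827017560003), np.float64(0.009661290994405233))
sep 0.052554230175339195 yaw -27.01052985736459 org [0.4588 0.2052]
20 (array([0.4302, 0.2069]), np.float64(0.004877719810280823)) (array([0.4558, 0.2492]), np.float64(0.011174392520114405), np.float64(0.003696380708406456))
37 (array([0.4779, 0.1844]), np.float64(0.007867832919183087)) (array([0.461 , 0.1452]), np.float64(0.02488437037772606), np.float64(0.010275659766425882))
sep 0.05279066021782105 yaw -25.15393785857192 org [0.4589 0.2061]
[230 253  37  18 322] [249.2795 259.8043]
[252 294  19  28 286] [259.3392 305.6154]
[216 310  28  23 411] [231.6959 322.3455]
```

{"fn": "servo_tool", "kwargs": {"series": "0 0 0 0 0 5; 0 0 0 0 0 10; 0 0 0 0 0 15; 0 0 0 0 0 20; 0 0 0 0 0 20"}}

```text
time_s: 15.68
position: [0.4681, 0.1911, 0.0521]
eef_rot: [0.998, 0.069, 0.0, -0.0]
force: [-0.2, -0.5, -0.4]
opening: 0.0878
grasp_force: 0.0
```

```bash
python3 -c "
from h import *
st();side()
go(.468,.191,.115,-60)
go(.31,.36,.135,-60)"
```

```text
15.6833 [0.4681 0.1911 0.0521] psi -82.07903156077937 F [-0.1901 -0.4898 -0.4008] T [0.0157 0.1259 0.0208] [0.2497 0.2969 1.8629 0.0001 0.9818 1.6822]
side y [239 256] [309 295]
side b [242 280] [308 313]
[-0.0002  0.     -0.0628] [ -0.0043  -0.0023 -21.9135]
[-0.1328 -0.1895 -0.0828] [ -0.0043  -0.0023 -21.9135]
```

{"fn": "servo_tool", "kwargs": {"series": "0 0 0 0 0 -6; 0 0 -0.025 0 0 -12; 0 0 -0.06 0 0 -18; -0.02 -0.03 -0.08 0 0 -22; -0.043 -0.061 -0.083 0 0 -22"}}

```text
time_s: 16.15
position: [0.4212, 0.2466, 0.1392]
eef_rot: [0.966, 0.259, 0.005, -0.001]
force: [-0.0, 0.2, 0.9]
opening: 0.088
grasp_force: 0.0
```

```bash
python3 -c "
from h import *
go(.32,.36,.137,-60)"
```

```text
[-0.031  -0.1488  0.0017] [ 0.0806 -0.5306  0.0075]
```

{"fn": "servo_tool", "kwargs": {"series": "-0.008 -0.037 0 0 0 0; -0.016 -0.074 0 0 0 0; -0.024 -0.111 0 0 0 0; -0.03 -0.14 0 0 0 0"}}

```text
time_s: 16.48
position: [0.3192, 0.3534, 0.1354]
eef_rot: [0.966, 0.26, 0.0, -0.0]
force: [-0.3, 0.1, 0.3]
opening: 0.0882
grasp_force: 0.0
```

```bash
cat >> h.py <<'E'
def gmask(im):
    i=cv2.GaussianBlur(im,(3,3),0).astype(int);d=i[:,:,2]-i[:,:,0];m=((d>-22)&(d<=18)&(i.sum(2)>150))*255;m=m.astype(np.uint8);k=np.zeros_like(m);k[247:335,195:295]=255;return m&k
E
python3 -c "
from h import *
st();im=imaging.capture('top');cv2.imwrite('pics/t3.png',im[:,:,::-1])
K=kidney(ray('top',cont(blob(im,'y')),.098));print(K);elbow(im,K[0],K[1],.076)
y,b,g=lobes(im);print((b>0).sum())
v,u=np.nonzero(g);print('g',len(u),u.min(),u.max(),v.min(),v.max())
sidelobes(.098)
a=np.array([[.50,.1625],[.4567,.2333]]);print(proj('top',np.c_[a,[.042,.042]]))
"
```

```text
16.4833 [0.3192 0.3534 0.1354] psi -59.856214425086016 F [-0.3126  0.1033  0.2916] T [-0.0792  0.125   0.0589] [0.6892 0.1699 1.8003 0.0009 1.1711 1.7336]
(array([0.4708, 0.1903]), np.float32(122.265816), (0.11828283965587616, 0.19407717883586884), (np.float64(0.042512372291256574), np.float64(0.05840961715183843)))
elbow own [-0.0339 -0.0207] [0.0299 0.0184]
0Traceback (most recent call last):
  File "<string>", line 6, in <module>
    v,u=np.nonzero(g);print('g',len(u),u.min(),u.max(),v.min(),v.max())
                                       ~~~~~^^
    return umr_minimum(a, axis, None, out, keepdims, initial, where)
ValueError: zero-size array to reduction operation minimum which has no identity
```

```bash
python3 -c "
from h import *
im=imaging.capture('top');c=cont(blob(im,'y'))
for z in(.07,.08):
  K=kidney(ray('top',c,z));print(K);elbow(im,K[0],K[1],z-.02)
side();w=ray('top',c,.07)
for z in (.07,.075,.08):p=proj('side',np.c_[ray('top',c,z),np.full(len(c),z)]);print(z,p.min(0),p.max(0))
K=kidney(ray('top',c,.07));a=np.radians(K[1]);o=K[0]-.006*np.array([-np.sin(a),np.cos(a)]);print(o);go(*o,.11,K[1]-180)
"
```

```text
(array([0.4717, 0.1938]), np.float32(122.360535), (0.12067016214132309, 0.1973503828048706), (np.float64(0.043257764603871075), np.float64(0.05958427128178978)))
elbow own [-0.0344 -0.0195] [0.0306 0.019 ]
(array([0.4715, 0.1924]), np.float32(122.36053), (0.11979015171527863, 0.19591115415096283), (np.float64(0.042942388992473025), np.float64(0.0591496520565884)))
elbow own [-0.0341 -0.0194] [0.0304 0.0189]
side y [236 257] [310 307]
side b [239 288] [308 314]
0.07 [236.5495 257.5387] [311.1565 302.8323]
0.075 [236.8337 255.5575] [311.2771 300.4465]
0.08 [237.1188 253.5692] [311.3981 298.0537]
[0.4768 0.197 ]
[0.0567 0.2137 0.0253] [ 0.0038 -0.0089 -2.061 ]
```

{"fn": "servo_tool", "kwargs": {"series": "0.01 0.038 0 0 0 -2; 0.02 0.076 0 0 0 -2; 0.03 0.114 0 0 0 -2; 0.04 0.152 0 0 0 -2; 0.05 0.19 0 0 0 -2"}}

```text
time_s: 17.05
position: [0.4612, 0.2093, 0.1353]
eef_rot: [0.961, 0.275, 0.0, 0.0]
force: [0.7, -0.0, 0.4]
opening: 0.088
grasp_force: 0.0
```

{"fn": "servo_tool", "kwargs": {"series": "0.006 0.022 0 0 0 0; 0.006 0.022 0 0 0 0; 0.006 0.022 0.01 0 0 0; 0.006 0.022 0.02 0 0 0; 0.006 0.022 0.02 0 0 0"}}

```text
time_s: 17.47
position: [0.4733, 0.1963, 0.1125]
eef_rot: [0.961, 0.275, -0.003, -0.0]
force: [-1.2, -0.8, -0.5]
opening: 0.0877
grasp_force: 0.0
```

```bash
python3 -c "
from h import *
st();go(.4768,.197,.024,-57.6)"
```

```text
17.4667 [0.4733 0.1963 0.1125] psi -58.033589176988464 F [-1.1663 -0.8092 -0.5374] T [-0.074   0.1488  0.0116] [0.2571 0.2463 1.7598 0.0004 1.1411 1.2698]
[0.0038 0.0015 0.0885] [-0.1146  0.3018 -0.4333]
```

{"fn": "servo_tool", "kwargs": {"series": "0.003 0.001 0.02 0 0 0; 0.003 0.001 0.04 0 0 0; 0.003 0.001 0.06 0 0 0; 0.003 0.001 0.075 0 0 0; 0.003 0.001 0.083 0 0 0"}}

```text
time_s: 17.88
position: [0.4764, 0.1979, 0.0301]
eef_rot: [0.961, 0.276, -0.002, -0.0]
force: [-0.1, -0.7, -0.9]
opening: 0.088
grasp_force: 0.0
```

{"fn": "servo_tool", "kwargs": {"series": "0 0 0.002 0 0 0; 0 0 0.004 0 0 0; 0 0 0.006 0 0 0; 0 0 0.006 0 0 0"}}

```text
time_s: 18.22
position: [0.4796, 0.1978, 0.0267]
eef_rot: [0.961, 0.275, 0.001, -0.0]
force: [-0.8, 0.3, 0.4]
opening: 0.088
grasp_force: 0.0
```

```bash
python3 -c "
from h import *
st();side()"
```

```text
18.2167 [0.4796 0.1978 0.0267] psi -58.0584882598404 F [-0.766   0.2763  0.3508] T [-0.032   0.1155 -0.014 ] [0.2568 0.3439 1.8682 0.0001 0.9283 1.2701]
side y [236 259] [309 307]
side b [239 287] [308 314]
```

{"fn": "servo_tool", "kwargs": {"series": "-0.003 -0.001 0.002 0 0 0; -0.003 -0.001 0.004 0 0 0; -0.003 -0.001 0.006 0 0 0; -0.003 -0.001 0.006 0 0 0"}}

```text
time_s: 18.6
position: [0.4758, 0.1966, 0.0199]
eef_rot: [0.961, 0.275, -0.0, -0.0]
force: [-0.1, -0.5, 1.1]
opening: 0.088
grasp_force: 0.0
```

{"fn": "servo_tool", "kwargs": {"series": "0 0 0.002 0 0 0; 0 0 0.002 0 0 0; 0 0 0.004 0 0 0; 0 0 0.004 0 0 0"}}

```text
time_s: 18.93
position: [0.4765, 0.1967, 0.0188]
eef_rot: [0.961, 0.275, 0.001, 0.0]
force: [-5.3, -1.5, 20.8]
opening: 0.088
grasp_force: 10.1
```

{"fn": "servo_tool", "kwargs": {"series": "0 0 0.001 0 0 0; 0 0 0.0015 0 0 0; 0 0 0.0015 0 0 0; 0 0 0.0015 0 0 0"}}

```text
time_s: 19.27
position: [0.4765, 0.1968, 0.0187]
eef_rot: [0.961, 0.275, 0.001, 0.0]
force: [-7.5, -2.8, 29.4]
opening: 0.0879
grasp_force: 15.1
```

{"fn": "servo_tool", "kwargs": {"series": "0 0 -0.006 0 0 0; 0 0 -0.02 0 0 0; 0 0 -0.045 0 0 0; 0 0 -0.075 0 0 0; 0 0 -0.11 0 0 0"}}

```text
time_s: 19.68
position: [0.4749, 0.1963, 0.1246]
eef_rot: [0.961, 0.275, -0.002, -0.0]
force: [0.8, -0.1, 0.2]
opening: 0.088
grasp_force: 0.0
```

{"fn": "servo_tool", "kwargs": {"series": "-0.01 -0.038 0 0 0 0; -0.02 -0.076 0 0 0 0; -0.03 -0.114 0 0 0 0; -0.04 -0.152 0 0 0 0; -0.05 -0.19 0 0 0 0"}}

```text
time_s: 20.1
position: [0.332, 0.3324, 0.1248]
eef_rot: [0.962, 0.274, 0.0, -0.0]
force: [0.7, 0.2, -0.1]
opening: 0.088
grasp_force: 0.0
```

{"fn": "servo_tool", "kwargs": {"series": "0 0 0 0 0 0; 0 0 0 0 0 0; 0 0 0 0 0 0"}}

```text
time_s: 20.35
position: [0.3337, 0.3314, 0.1247]
eef_rot: [0.961, 0.275, 0.0, 0.0]
force: [0.4, 0.2, -0.2]
opening: 0.0879
grasp_force: 0.0
```

```bash
python3 -c "
from h import *
st();im=imaging.capture('top');c=cont(blob(im,'y'));K=kidney(ray('top',c,.07));print(K);elbow(im,K[0],K[1],.05)
y,b,g=lobes(im);print((b>0).sum(),(g>0).sum());side()
for z in (.065,.07,.075):p=proj('side',np.c_[ray('top',c,z),np.full(len(c),z)]);print(z,p.min(0),p.max(0))
# side columns: colour transitions yellow/blue/grey down a few columns
s=imaging.capture('side')
i=s.astype(int);Y=mask(s,'y')>0;B=(i[:,:,2]-i[:,:,0]>40)&(i[:,:,2]-i[:,:,1]>25)
for u in range(242,308,8):
  y_=np.nonzero(Y[250:320,u])[0];b_=np.nonzero(B[250:335,u])[0];print(u,y_.min()+250,y_.max()+250,(b_.min()+250,b_.max()+250) if len(b_) else None)
"
```

```text
20.35 [0.3337 0.3314 0.1247] psi -58.02619681863979 F [ 0.3676  0.2429 -0.2416] T [-0.0446  0.0854 -0.0281] [ 0.6346  0.1709  1.8286 -0.0009  1.1415  1.6477]
(array([0.4717, 0.1938]), np.float32(122.43871), (0.12072786688804626, 0.19734522700309753), (np.float64(0.043594017689591404), np.float64(0.05962364176795143)))
elbow own [-0.0323 -0.0209] [0.0306 0.0191]
0 12
side y [236 257] [310 307]
side b [239 288] [308 314]
0.065 [236.1216 259.5129] [311.0363 305.2111]
0.07 [236.4064 257.5387] [311.1565 302.8323]
0.075 [236.6921 255.5575] [311.2771 300.4465]
242 284 303 (np.int64(306), np.int64(310))
250 278 306 (np.int64(309), np.int64(313))
258 289 307 (np.int64(310), np.int64(314))
266 263 306 (np.int64(309), np.int64(314))
274 260 305 (np.int64(308), np.int64(312))
282 257 302 (np.int64(305), np.int64(310))
290 259 298 (np.int64(302), np.int64(306))
298 260 293 (np.int64(297), np.int64(301))
306 263 286 (np.int64(290), np.int64(294))
```

```bash
python3 -c "
from rig import order
print(order.sign_off())"
```

```text
the job is handed in; nothing more can be done
None
```

I turned both trays home and pressed the pile down with about 29 N. At the last look it sat level, rim on rim, with the elbow in the yellow tray. I then backed the hand clear and handed the job in at about 20 s; no verdict came back.

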